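# Clamp the tamping blocks in a row with the ratchet clamp and hold

## Robot

A 6-joint arm with a two-finger parallel gripper is mounted at the origin on the work surface. World frame = base frame: x ahead of the robot, y to its left, z up, the work surface at z = 0. Lengths are in m, angles in degrees, forces in N, time in s.
With the tool pointing down it reaches from about 0.35 to 0.875 m from the base axis. Payload 4.2 kg.
Tool frame: the origin (TCP) lies at the very end of the fingers, on their centre line; the grasp point (between the pads) lies 19 mm behind it (r.grip_point_offset is the distance from the TCP to the grasp point, in m); z points along the fingers, y is the line along which they close (so a half turn about z gives the same grasp; the last joint's range is limited). The gripper opens to 87 mm and grips with 3 to 60 N. Pads are 19 mm wide; open, the fingers measure 117 mm over their backs; the gripper's body (75 mm by 190 mm) begins 51 mm behind the grasp point.
Start: joints at [81.738, 22.042, 0.453, 0, -68.411, -14.817], TCP at [0.245, 0.575, 0.223] pointing down, gripper open.
Joint ranges: [-179.83, 179.83], [-69.29, 118.12], [-61.27, 80.66], [-181.25, 117.63], [-171.15, -9.14], [-177.46, 177.46]. Speed limits (degrees/s): [159.86, 159.86, 180, 180, 180, 180].

## Interface

Orientations are given as a 3x3 rotation matrix whose columns are the frame's x, y, z axes.
In Python, from station import r, cams gives the robot as it stands. The module is installed in compiled form; this text tells all that it offers.
- The arm moves only by the shell command python3 -m handwheel 'ROWS'. ROWS is JSON, a list that holds one entry, the list of rows, each a list of 7 numbers: the turn, a rotation vector about the tool's x, y, z in units of 6 degrees (1.0 is 6 degrees), then the shift along the tool's x, y, z in m, then the finger opening in m, from 0 to 0.087. In form: [[[ax, ay, az, x, y, z, jaw], ...]]. A call has 1 to 12 rows; each row shifts and turns the commanded pose from where the row before left it, along the tool's axes as they then stand; what a row does not reach is not made up. A row lasts 1/10 s, in which the tool goes at most 50 mm and 8.59 degrees, less where a joint would pass 70% of its speed; a pose out of reach is approached as far as the arm can. A call with a gripper value outside its range is refused whole. The fingers move at their own pace and stop on an object; the grip force is fixed at half the most. Time passes only in rows, so rows that do not move let the fingers close. It gives the time, the measured TCP pose, the force, the opening and the grip force at its end, in the units of the state.
- r.sense(): the state, without advancing time (a new reading comes with each control period).
- cams.capture(name): name is "scene" or "top"; returns the picture (384x512x3 uint8, red, green, blue); there is no depth.
- cams.get_calibration(name): a dict with "camera_matrix" (3x3 intrinsics, pixels), "rvec" (rotation vector, rad) and "tvec" (3), from world to camera coordinates, as OpenCV has them. Camera axes: x right, y down, z forward; pixel columns grow to the right and rows downward; lengths in m; the calibration is good to about 2 mm. A picture is of the moment at which its call begins. get_calibration takes no time and is no camera call.
- r.finish_job(): hands the job in; it is judged then, once.
The state is a dict: "time_s": time; "joints": joint angles; "joint_velocities": joint speeds; "effort": joint torques, N m; "tcp_pos": TCP position; "ee_rot": TCP orientation; "wrist_force": force on the tool from outside, world axes, zero at the start; "moment": the same for the moment, N m; "gripper_width": opening from 0.0 (shut) to 1.0 (fully open); "gripper_force": force on a finger pad.
Only numpy, scipy, OpenCV 4.12 (cv2) and the standard library are available. Lean on these libraries where they do the work, as an engineer would, in place of code of your own. Each camera call takes 0.05 s, during which the arm holds its last target. There are 200 camera calls.

## Task

Stand both acrylic tamping blocks side by side on the aluminium filling plate, centred between its end stop and the clamp's rubber foot with their long sides across the plate, and let go of them. Then pump the clamp's two orange paddles, squeezing and releasing, until the foot presses the row tight against the stop with part of its stem's green zone pushed into the jaw, but never any of the red, or the acrylic cracks. Move the jaw only with the paddles, leave everything else on the worktop where it is, and finish still holding the paddles squeezed.

Things in the scene. Friction and masses are not known exactly. Their poses are not given: they have to be found in the camera images.
- stop_foot (a point): Foot of the steel end stop's face, on the fixed filling plate's centre line and top (plate 100 mm wide, top 12 mm above the worktop, dotted with holes). x: level, from stop to clamp; y across; z up. Stop 70 mm wide, 34 high, 16 thick, behind x = 0. Blocks in a row, 36 mm side along x, have centres at x = 18 and 54 mm, y = 0, ridge centres at z = 55 mm; gaps of a few mm are pushed shut by the foot.
- block_a_grip (a point): Clear acrylic tamping block 36 x 60 x 40 mm (x, y, z) with an opaque yellow grip ridge 18 x 34 x 30 mm centred on its top; 0.1 to 0.2 kg. Both blocks are alike. This point is the centre of the ridge, 55 mm above the block's underside; z up, x along the 36 mm side. Starts upright on the worktop.
- block_b_grip (a point): Clear acrylic tamping block 36 x 60 x 40 mm (x, y, z) with an opaque yellow grip ridge 18 x 34 x 30 mm centred on its top; 0.1 to 0.2 kg. Both blocks are alike. This point is the centre of the ridge, 55 mm above the block's underside; z up, x along the 36 mm side. Starts upright on the worktop.
- foot_face (a point): Centre of the pressing face of the clamp's white rubber foot (42 mm wide, 30 high, 22 mm above the plate), facing the stop. Starts 92 to 110 mm from the stop's face; pumping moves it towards the stop. Behind it: 10 mm of red stem, 14 mm of green stem (27 mm thick), then the black jaw. Spring loaded: 3 N to start going in, 0.2 N more per mm.
- toggles (a point): Between two closed toggle clamps with red handles (to 63 mm above the worktop) that hold the plate down, 25 to 80 mm behind the stop's face. This point is 40 mm above the worktop. Leave them.
- foot (a joint): How far the foot's stem is pushed into the jaw, m: 0 = free, all of the green zone showing; 0 to 0.014 = green zone going in; over 0.014 = red going in (too tight).
- jaw: Black jaw block 16 x 40 x 36 mm behind the foot, on a steel bar through the blue clamp housing. 9 N friction keeps it in place; a pawl drives it forward on each squeeze and lets go on the release. Its origin lies off the part: use point foot_face. Not to be pushed by the robot.
- trigger (a point): Midpoint between the two orange paddles, 90 mm above the worktop, 225 mm from the stop's face along x, which is also the squeeze direction. Paddles: 42 mm wide (y), 12 thick, 68 to 112 mm above the worktop, over the blue housing (top 66 mm). 64 mm over their outsides when released, 41 squeezed; geared to move equally, sprung back, 5 to 12 N a finger. A full squeeze drives the jaw 10 to 11.5 mm, part in proportion.
- paddle_rear (a joint): Travel of each paddle, m: 0 released, 0.0115 fully squeezed.
- paddle_front: The paddle nearer the stop. Its origin lies off the part: use point trigger.
- cylinder: Tall glass graduated cylinder, 225 mm high, 30 mm across on a blue foot 68 mm across; origin under its centre. Leave it.
- boat: Stainless weighing boat 110 x 75 x 22 mm; origin under its centre. Leave it.
- tray: Ribbed green plastic capsule loading tray 160 x 120 x 28 mm; origin under its centre. Leave it.
- amber_jar: Amber jar 56 mm across, 75 mm tall; origin under its centre. Leave it.
- white_jar: White jar 60 mm across, 65 mm tall, blue cap; origin under its centre. Leave it.
- mortar: White ceramic mortar 96 mm across, 55 mm high; origin under its centre. Leave it.

How it is judged (in metres and radians):
On the way, in this order (a step that is already met when the one before it is completed fails the run):
1. both blocks stand side by side on the plate between stop and foot, let go, before the foot presses them (x of block_a_grip in the frame of stop_foot between 0.01 and 0.095 m and y of block_a_grip in the frame of stop_foot between -0.01 and 0.01 m and z of each of block_a_grip, block_b_grip in the frame of stop_foot below 0.06 m and angle between each of block_a_grip, block_b_grip's own z axis and vertical below 0.1 rad and angle between the x axis of each of block_a_grip, block_b_grip and the x axis of stop_foot, either way round below 0.15 rad and x of block_b_grip in the frame of stop_foot between 0.01 and 0.095 m and y of block_b_grip in the frame of stop_foot between -0.01 and 0.01 m and horizontal distance between block_a_grip and block_b_grip below 0.055 m and contact force between the fingers and anything else below 0.3 N and value of joint foot below 0.0015 m and value of joint paddle_rear below 0.002 m), for 0.2 s.
2. the paddles are squeezed by the fingers (value of joint paddle_rear above 0.003 m and contact force between the fingers and paddle_front above 1 N), for 0.1 s.
At the end, for the whole second after the job is handed in: Blocks upright on the plate, in a tight row against the stop (centres within 60 mm of it, 41 mm of each other, 10 mm of the centre line, 0.15 rad), the foot pressing with 1.5 to 14.5 mm of stem pushed in, fingers still holding the paddles squeezed by at least 3 mm each (all of step 2 and x of block_a_grip in the frame of stop_foot between 0.01 and 0.095 m and y of block_a_grip in the frame of stop_foot between -0.01 and 0.01 m and z of each of block_a_grip, block_b_grip in the frame of stop_foot below 0.06 m and angle between each of block_a_grip, block_b_grip's own z axis and vertical below 0.1 rad and angle between the x axis of each of block_a_grip, block_b_grip and the x axis of stop_foot, either way round below 0.15 rad and x of block_b_grip in the frame of stop_foot between 0.01 and 0.095 m and y of block_b_grip in the frame of stop_foot between -0.01 and 0.01 m and horizontal distance between block_a_grip and block_b_grip below 0.041 m and x of each of block_a_grip, block_b_grip in the frame of stop_foot below 0.06 m and value of joint foot between 0.0015 and 0.0145 m); the arm keeps its last pose, push and grip.
It fails at once if the foot is pumped so hard that the red zone goes into the jaw (over 15.5 mm) and the acrylic cracks (value of joint foot above 0.0155 m).
It fails at once if the robot pushes the jaw or foot itself (contact force between any of the fingers, the arm and jaw above 3 N).
It fails at once if one of the other things on the worktop is moved by over 30 mm or tipped (distance of any of cylinder, boat, tray, amber_jar, white_jar, mortar from where it was at the start of the episode above 0.03 m or angle between any of cylinder, boat, tray, amber_jar, white_jar, mortar's own z axis and vertical above 0.5 rad).
It also fails if it takes over 64 s, if anything falls off the work surface, if the arm or the gripper's body presses on something with over 40 N, if the wrist force passes 120 N, or if a joint passes its speed limit or range.

## Working session

There is one attempt and no reset: what is moved stays moved. The work goes in short steps, Python scripts to look and compute and a shell command to move; the robot and the scene stay as the last step left them, time stands still between calls to the robot, and variables do not carry over. Pictures are saved under pics/ and viewed, at most 10 in all, crops included, and the job is handed in when it is done.

```bash
mkdir -p pics
python3 - <<'E'
from station import r,cams
import cv2,numpy as np
for n in("scene","top"):
    im=cams.capture(n);cv2.imwrite(f"pics/{n}0.png",im[:,:,::-1]);c=cams.get_calibration(n)
    R=cv2.Rodrigues(np.array(c["rvec"],float))[0];print(n,np.round(c["camera_matrix"],1).tolist(),np.round(-R.T@np.ravel(c["tvec"]),3),np.round(R,2).tolist())
s=r.sense();print(s["time_s"],s["tcp_pos"],np.round(s["ee_rot"],3).tolist(),s["gripper_width"])
E
```

```text
scene [[407.6, 0.0, 254.5], [0.0, 407.6, 189.6], [0.0, 0.0, 1.0]] [ 1.225 -0.734  0.892] [[0.75, 0.66, 0.02], [0.43, -0.47, -0.77], [-0.5, 0.58, -0.64]]
top [[425.6, 0.0, 250.2], [0.0, 425.6, 192.2], [0.0, 0.0, 1.0]] [0.54  0.033 1.538] [[0.01, -1.0, 0.0], [-1.0, -0.01, -0.05], [0.05, -0.0, -1.0]]
0.1 [0.2447626  0.57449576 0.22157176] [[0.92, -0.392, -0.001], [-0.392, -0.92, -0.002], [0.0, 0.002, -1.0]] 0.9984318048308242
```

View pics/scene0.png

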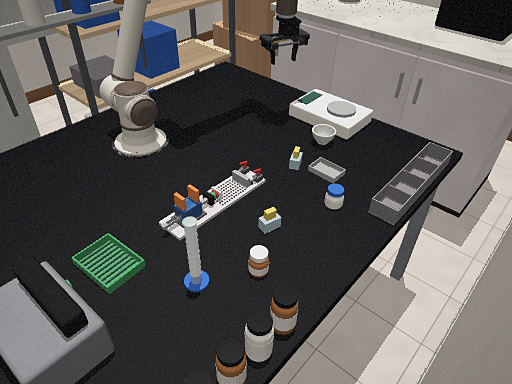

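View pics/top0.png

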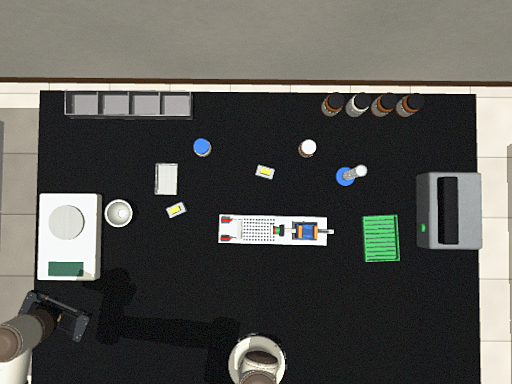

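Top view: blocks at about (265,172) and (176,209), plate from u=219 to 327 at v≈230 with the toggles at its left end, foot (red/green) at about (278,230), and paddles at about (305,231). Cylinder foot at (346,177) and mortar at (118,212) are clear of the plate.

```bash
cat > h.py <<'E'
from station import r,cams
import cv2,numpy as np
C={n:cams.get_calibration(n) for n in("scene","top")}
def ray(n,uv):
    c=C[n];R=cv2.Rodrigues(np.array(c["rvec"],float))[0];K=np.array(c["camera_matrix"])
    return -R.T@np.ravel(c["tvec"]),R.T@np.linalg.inv(K)@np.array([*uv,1.])
def onz(n,uv,z):
    o,d=ray(n,uv);return o+d*(z-o[2])/d[2]
def two(a,b):
    (o,d),(p,e)=ray("scene",a),ray("top",b)
    s=np.linalg.lstsq(np.c_[d,-e],p-o,rcond=None)[0];A,B=o+d*s[0],p+e*s[1]
    return (A+B)/2,np.linalg.norm(A-B)
HSV=dict(yellow=((22,110,90),(34,255,255)),orange=((6,150,110),(17,255,255)),red=((0,150,90),(4,255,255)),green=((45,110,50),(80,255,255)))
def blobs(im,col,box=None,amin=5):
    m=cv2.inRange(cv2.cvtColor(im,cv2.COLOR_RGB2HSV),*HSV[col])
    if box:
        k=np.zeros_like(m);k[box[1]:box[3],box[0]:box[2]]=1;m=m*k
    n,l,s,c=cv2.connectedComponentsWithStats(m)
    return [(np.round(c[i],1),s[i,4],cv2.minAreaRect(np.argwhere(l==i)[:,::-1].astype(np.float32))) for i in range(1,n) if s[i,4]>=amin]
E
python3 - <<'E'
from h import *
T=cams.capture("top");S=cams.capture("scene")
bt,bs=(150,100,345,260),(150,130,330,250)
for c in HSV:
    for n,im,b in(("top",T,bt),("scene",S,bs)):
        for x in blobs(im,c,b,4): print(c,n,x[0],x[1],np.round(x[2][1],1),round(x[2][2],1),np.round(onz(n,x[0],{'yellow':.07,'orange':.11,'red':.06,'green':.05}[c]),3))
# plate outline
g=cv2.cvtColor(T,cv2.COLOR_RGB2HSV);m=((g[:,:,2]>150)&(g[:,:,1]<60)).astype(np.uint8);k=np.zeros_like(m);k[205:255,210:340]=1;m*=k
n,l,s,c=cv2.connectedComponentsWithStats(m);i=1+s[1:,4].argmax();q=cv2.minAreaRect(np.argwhere(l==i)[:,::-1].astype(np.float32));print(q,[np.round(onz("top",p,.012),3).tolist() for p in cv2.boxPoints(q)])
a=cv2.resize(T[200:260,205:345],(784,336),interpolation=cv2.INTER_CUBIC);b=cv2.resize(S[155:240,150:275],(784,533))[:, :]
b=cv2.resize(S[155:240,150:275],(380,258),interpolation=cv2.INTER_CUBIC)
o=np.zeros((600,784,3),np.uint8);o[:336]=a;o[338:596,:380]=b
o[338:596,390:770]=cv2.resize(T[150:235,150:275],(380,258),interpolation=cv2.INTER_CUBIC)
cv2.imwrite("pics/z1.png",o[:,:,::-1])
E
```

```text
yellow top [264.9 171. ] 48 [8.9 5.1] 18.4 [ 0.68  -0.024  0.07 ]
yellow top [174.4 209.4] 51 [5.  9.6] 66.8 [0.545 0.288 0.07 ]
yellow scene [296.1 151.8] 59 [ 5.5 12.2] 8.1 [0.554 0.271 0.07 ]
yellow scene [269.7 212.9] 131 [10.6 14.2] 66.8 [ 0.688 -0.037  0.07 ]
orange top [330.7 107.1] 34 [16.1  6.3] 29.7 [ 0.895 -0.244  0.11 ]
orange top [302.3 152.3] 9 [6.4 1.4] 45.0 [ 0.74  -0.148  0.11 ]
orange top [275.  228.5] 4 [3. 0.] -90.0 [ 0.483 -0.057  0.11 ]
orange top [298. 231.] 11 [10.  0.] -90.0 [ 0.475 -0.134  0.11 ]
orange top [300.9 232. ] 11 [ 0.9 10. ] 5.7 [ 0.472 -0.143  0.11 ]
orange top [314.2 232.6] 27 [12.  3.] 90.0 [ 0.47  -0.188  0.11 ]
orange top [316.8 231. ] 5 [0.7 4.1] 14.0 [ 0.476 -0.197  0.11 ]
orange scene [192.9 192.5] 148 [17.9 10.5] 82.9 [ 0.49  -0.156  0.11 ]
orange scene [179.5 200.8] 149 [19.2 10.2] 78.7 [ 0.489 -0.207  0.11 ]
red top [225.6 219.9] 27 [2. 9.] 90.0 [0.51  0.112 0.06 ]
red top [273.5 230. ] 14 [6. 1.] 90.0 [ 0.476 -0.055  0.06 ]
red top [224.7 238.1] 25 [2. 8.] 90.0 [0.447 0.114 0.06 ]
red scene [243.6 163.2] 31 [7.1 6.7] 21.8 [0.454 0.104 0.06 ]
red scene [257.3 170.8] 33 [6.4 7.1] 45.0 [0.518 0.103 0.06 ]
red scene [215.6 192.5] 12 [6.9 1.9] 59.0 [ 0.495 -0.071  0.06 ]
green top [277.5 230. ] 28 [6. 3.] 90.0 [ 0.476 -0.069  0.05 ]
green scene [213.1 194.3] 19 [6.6 3.1] 51.3 [ 0.487 -0.074  0.05 ]
((275.6688537597656, 229.57730102539062), (114.79512023925781, 28.528099060058594), 1.3971810340881348) [[0.429, 0.141, 0.012], [0.53, 0.139, 0.012], [0.523, -0.272, 0.012], [0.421, -0.269, 0.012]]
```

View pics/z1.png

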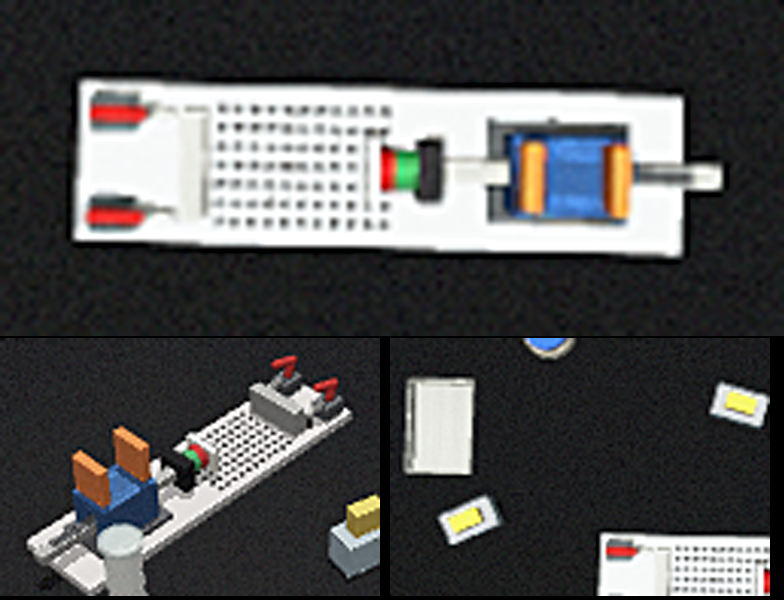

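Zoomed crop: stop face at about u=242, foot face at u≈270.5 (roughly 100 mm apart), and paddle outsides at u≈298 and 318 on v≈231.5. The ridges' long axes lie at about 18° and -23° in the image.

```bash
cat >> h.py <<'E'
def axis(T,c,half,z):
    x,y=int(c[0]),int(c[1]);k=8
    P=cv2.resize(T[y-half:y+half+1,x-half:x+half+1],None,fx=k,fy=k,interpolation=cv2.INTER_CUBIC)
    h=cv2.cvtColor(P,cv2.COLOR_RGB2HSV);m=cv2.inRange(h,(20,80,80),(36,255,255))
    q=max(cv2.findContours(m,0,1)[0],key=cv2.contourArea);q=cv2.minAreaRect(q)
    b=(cv2.boxPoints(q)+.5)/k-.5+[x-half,y-half];w=np.array([onz("top",p,z)[:2] for p in b])
    e=w[1]-w[0],w[2]-w[1];L=max(e,key=np.linalg.norm)
    if L[1]>0:L=-L
    return w.mean(0),np.degrees(np.arctan2(-L[0],-L[1])),[np.linalg.norm(v) for v in e]
def goal(p,phi=None):
    s=r.sense();R=np.array(s["ee_rot"]);t=np.array(s["tcp_pos"])
    cur=np.degrees(np.arctan2(-R[0,1],-R[1,1]));phi=cur if phi is None else phi
    d=(phi-cur+90)%180-90
    rz=lambda a:cv2.Rodrigues(np.array([0,0,np.radians(a)]))[0]
    N=R@rz(d)
    # levelling error: tool x/y turns (6 deg units) to point straight down
    lv=R.T@np.cross(R[:,2],[0,0,-1.])
    print("t",round(s["time_s"],2),"tcp",np.round(t,4),"phi",round(cur,2),"j6",round(s["joints"][5],1),"w",round(s["gripper_width"]*.087,4),"gf",np.round(s["gripper_force"],1),"F",np.round(s["wrist_force"],1),
     "| az",round(d/6,3),"level",np.round(np.degrees(lv)/6,3)[:2],"shift after turn",np.round(N.T@(np.array(p)-t),4))
E
python3 - <<'E'
from h import *
T=cams.capture("top");S=cams.capture("scene")
for n,c,sc in(("A",(264.9,171),(269.7,212.9)),("B",(174.4,209.4),(296.1,151.8))):
    print(n,axis(T,c,9,.07),two(sc,c))
h=cv2.cvtColor(T,cv2.COLOR_RGB2HSV);m=((h[:,:,0]>5)&(h[:,:,0]<24)&(h[:,:,1]>110)&(h[:,:,2]>90));m[:215]=0;m[250:]=0;m[:,:290]=0;m[:,325:]=0
q=np.argwhere(m);ex=(q[:,1].min(),q[:,1].max(),q[:,0].min(),q[:,0].max());print("paddles",ex)
c=((ex[0]+ex[1])/2,(ex[2]+ex[3])/2);print("trigger",onz("top",c,.112),two((186.2,196.6),c))
print("toggles",two((250.45,167),(225.15,229)),onz("top",(225.15,229),.06))
for nm,u,z in(("stop",242.0,.046),("foot",270.5,.049)):print(nm,onz("top",(u,229.6),z))
# plate edges
g=cv2.cvtColor(T,cv2.COLOR_RGB2GRAY).astype(float)
for lo,hi in((210,222),(238,250)):
    us=np.r_[224:324];vs=[]
    for u in us:
        d=np.abs(np.diff(g[lo:hi,u]));vs.append(lo+.5+(d*np.arange(len(d))).sum()/d.sum())
    k=np.polyfit(us,vs,1);print("edge",[np.round(onz("top",(u,np.polyval(k,u)),.012),4).tolist() for u in(224,323)])
print(np.round(g[225:234,232:290].mean(0)).astype(int).tolist())
for nm,c in(("cyl",(346,177)),("mortar",(118,212)),("boat",(166,179))):print(nm,onz("top",c,.01))
E
```

```text
A (array([ 0.67990868, -0.02379656]), np.float64(16.794489957240454), [np.float64(0.020274613370057037), np.float64(0.03445832541967723)]) (array([ 0.68029808, -0.02479134,  0.0571396 ]), np.float64(0.0023595240613521816))
B (array([0.5452366 , 0.28742978]), np.float64(-24.879995308918573), [np.float64(0.036394973704149076), np.float64(0.019932640907861766)]) (array([0.54402432, 0.2889903 , 0.05610508]), np.float64(0.0032811087196922247))
paddles (np.int64(298), np.int64(317), np.int64(225), np.int64(238))
trigger [ 0.47401384 -0.1652542   0.112     ] (array([ 0.47263588, -0.16851761,  0.09203773]), np.float64(0.0013306672833599774))
toggles (array([0.47806924, 0.11322236, 0.05065774]), np.float64(0.00028793390445176666)) [0.47856398 0.11281231 0.06      ]
stop [0.47624068 0.05466745 0.046     ]
foot [ 0.47695578 -0.04481798  0.049     ]
edge [[0.524, 0.1199, 0.012], [0.5246, -0.2347, 0.012]]
edge [[0.4295, 0.1191, 0.012], [0.4256, -0.2345, 0.012]]
[248, 248, 248, 249, 247, 239, 235, 235, 232, 192, 214, 228, 178, 232, 226, 176, 233, 222, 188, 239, 216, 191, 240, 205, 187, 229, 199, 205, 244, 191, 205, 246, 181, 214, 252, 186, 216, 244, 190, 255, 252, 84, 110, 147, 160, 163, 166, 109, 44, 57, 50, 53, 170, 246, 240, 237, 237, 238]
cyl [ 0.66590803 -0.31822988  0.01      ]
mortar [0.53494222 0.49977144 0.01      ]
boat [0.65452972 0.32975413 0.01      ]
```

Measurements agree: the ridge sizes come out near 34 x 18-20 mm and stop to trigger is about 223 mm. Working frame: stop_foot ≈ (0.4775, 0.0575), plate x ≈ (-0.014, -1), placing phi 90.8. I'll pick B first.

Run:
```python
from h import *
goal([.5446,.288,.13],-24.9)
```

```text
t 0.3 tcp [0.2449 0.5748 0.2222] phi 23.08 j6 -14.8 w 0.0871 gf 0.0 F [-0.3  0.4 -0.5] | az -7.997 level [ 0.007 -0.001] shift after turn [0.1511 0.3863 0.0923]
```

```bash
python3 -m handwheel '[[[0,0,-1.333,0,0,0,0.087],[0,0,-1.333,0,0,0,0.087],[0,0,-1.333,0,0,0,0.087],[0,0,-1.333,0,0,0,0.087],[0,0,-1.333,0,0,0,0.087],[0,0,-1.333,0,0,0,0.087]]]'
python3 -m handwheel '[[[0,0,0,0.0076,0.0193,0.004,0.087],[0,0,0,0.0151,0.0386,0.01,0.087],[0,0,0,0.0151,0.0386,0.01,0.087],[0,0,0,0.0151,0.0386,0.01,0.087],[0,0,0,0.0151,0.0386,0.01,0.087],[0,0,0,0.0151,0.0386,0.01,0.087],[0,0,0,0.0151,0.0386,0.01,0.087],[0,0,0,0.0151,0.0386,0.01,0.087],[0,0,0,0.0151,0.0386,0.01,0.087],[0,0,0,0.0151,0.0386,0.008,0.087],[0,0,0,0.0076,0.0193,0,0.087],[0,0,0,0,0,0,0.087]]]'
python3 - <<'E'
from h import *
goal([.5446,.288,.044],-24.9)
E
```

```text
time_s: 0.9
tcp_pos: [0.2449, 0.5749, 0.2224]
ee_rot: [[0.905, 0.426, -0.0], [0.426, -0.905, -0.0], [-0.0, 0.0, -1.0]]
wrist_force: [-1.1, 1.3, 0.7]
gripper_width: 0.997
gripper_force: 0.0
time_s: 2.1
tcp_pos: [0.5462, 0.2853, 0.1297]
ee_rot: [[0.91, 0.416, -0.001], [0.416, -0.91, -0.001], [-0.001, 0.001, -1.0]]
wrist_force: [1.1, 0.2, 0.1]
gripper_width: 1.001
gripper_force: 0.0
t 2.1 tcp [0.5462 0.2853 0.1297] phi -24.55 j6 71.9 w 0.0871 gf 0.0 F [1.1 0.2 0.1] | az -0.058 level [0.007 0.013] shift after turn [-0.0002 -0.0032  0.0857]
```

```bash
python3 -m handwheel '[[[0,0,0,0,-0.003,0.01,0.087],[0,0,0,0,0,0.015,0.087],[0,0,0,0,0,0.015,0.087],[0,0,0,0,0,0.015,0.087],[0,0,0,0,0,0.015,0.087],[0,0,0,0,0,0.010,0.087],[0,0,0,0,0,0.006,0.087],[0,0,0,0,0,0,0.087],[0,0,0,0,0,0,0.06]]]'
python3 -m handwheel '[[[0,0,0,0,0,0,0.045],[0,0,0,0,0,0,0.03],[0,0,0,0,0,0,0.02],[0,0,0,0,0,0,0.02],[0,0,0,0,0,0,0.02],[0,0,0,0,0,0,0.02],[0,0,0,0,0,0,0.02]]]'
```

```text
time_s: 3.0
tcp_pos: [0.5435, 0.2917, 0.045]
ee_rot: [[0.907, 0.422, 0.001], [0.422, -0.907, 0.0], [0.001, -0.0, -1.0]]
wrist_force: [0.6, 0.3, -1.0]
gripper_width: 0.969
gripper_force: 0.0
time_s: 3.7
tcp_pos: [0.5434, 0.291, 0.0446]
ee_rot: [[0.907, 0.421, -0.0], [0.421, -0.907, -0.0], [-0.0, 0.0, -1.0]]
wrist_force: [0.7, -1.2, 0.8]
gripper_width: 0.393
gripper_force: 30.0
```

Gripped: opening 34 mm, 30 N. Lift and turn.

```bash
python3 -m handwheel '[[[0,0,0,0,0,-0.01,0.02],[0,0,0,0,0,-0.02,0.02],[0,0,0,0,0,-0.025,0.02],[0,0,0,0,0,-0.025,0.02],[0,0,0.5,0,0,-0.025,0.02],[0,0,1,0,0,-0.02,0.02],[0,0,1.3,0,0,-0.01,0.02],[0,0,1.3,0,0,0,0.02],[0,0,1.3,0,0,0,0.02],[0,0,1.3,0,0,0,0.02],[0,0,1.3,0,0,0,0.02],[0,0,1.3,0,0,0,0.02]]]'
python3 -m handwheel '[[[0,0,1.3,0,0,0,0.02],[0,0,1.3,0,0,0,0.02],[0,0,1.3,0,0,0,0.02],[0,0,1.3,0,0,0,0.02],[0,0,1.3,0,0,0,0.02],[0,0,1.3,0,0,0,0.02],[0,0,1.3,0,0,0,0.02],[0,0,0.88,0,0,0,0.02],[0,0,0,0,0,0,0.02]]]'
python3 - <<'E'
from h import *
goal([.4770,.0355,.16],90.8)
E
```

```text
time_s: 4.9
tcp_pos: [0.543, 0.2912, 0.1798]
ee_rot: [[0.855, -0.518, -0.0], [-0.518, -0.855, 0.0], [-0.0, 0.0, -1.0]]
wrist_force: [0.1, 0.4, -2.2]
gripper_width: 0.383
gripper_force: 30.0
time_s: 5.8
tcp_pos: [0.543, 0.2912, 0.1798]
ee_rot: [[-0.013, -1.0, -0.0], [-1.0, 0.013, 0.0], [-0.0, 0.0, -1.0]]
wrist_force: [0.2, 0.3, -1.1]
gripper_width: 0.39
gripper_force: 30.0
t 5.8 tcp [0.543  0.2912 0.1798] phi 90.76 j6 -44.0 w 0.034 gf 30.0 F [ 0.2  0.3 -1.1] | az 0.006 level [0.004 0.001] shift after turn [0.2566 0.0624 0.0198]
```

```bash
python3 -m handwheel '[[[0,0,0,0.014,0.0034,0,0.02],[0,0,0,0.03,0.0073,0,0.02],[0,0,0,0.035,0.0085,0,0.02],[0,0,0,0.035,0.0085,0,0.02],[0,0,0,0.035,0.0085,0,0.02],[0,0,0,0.035,0.0085,0,0.02],[0,0,0,0.035,0.0085,0,0.02],[0,0,0,0.024,0.0061,0,0.02],[0,0,0,0.0136,0.0031,0,0.02],[0,0,0,0,0,0,0.02],[0,0,0,0,0,0,0.02]]]'
python3 - <<'E'
from h import *
T=cams.capture("top");S=cams.capture("scene")
o=np.zeros((540,800,3),np.uint8);o[:270,:630]=cv2.resize(T[200:260,205:345],(630,270),interpolation=cv2.INTER_CUBIC)
o[272:540,:402]=cv2.resize(S[140:240,160:310],(402,268),interpolation=cv2.INTER_CUBIC);cv2.imwrite("pics/p1.png",o[:,:,::-1])
goal([.4770,.0355,.0575],90.8)
E
```

```text
time_s: 6.9
tcp_pos: [0.4778, 0.0356, 0.1799]
ee_rot: [[-0.013, -1.0, 0.001], [-1.0, 0.013, 0.0], [-0.0, -0.001, -1.0]]
wrist_force: [-0.4, 0.2, -2.0]
gripper_width: 0.386
gripper_force: 30.0
t 7.0 tcp [0.4779 0.0362 0.1796] phi 90.7 j6 -24.5 w 0.034 gf 30.0 F [-0.4 -0.1 -0.7] | az 0.016 level [-0.004  0.002] shift after turn [0.0008 0.0009 0.1221]
```

View pics/p1.png

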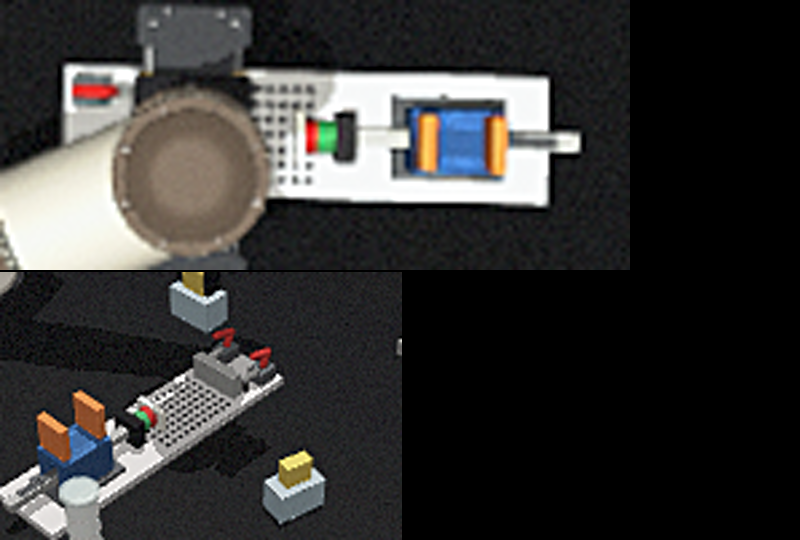

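The block hangs level over the plate, with its long side across. Lower it a little further from the stop (x≈24.5 mm).

```bash
python3 -m handwheel '[[[0,0,0,0.003,0.0005,0.005,0.02],[0,0,0,0,0,0.015,0.02],[0,0,0,0,0,0.02,0.02],[0,0,0,0,0,0.02,0.02],[0,0,0,0,0,0.015,0.02],[0,0,0,0,0,0.015,0.02],[0,0,0,0,0,0.012,0.02],[0,0,0,0,0,0.008,0.02],[0,0,0,0,0,0.005,0.02],[0,0,0,0,0,0.004,0.02],[0,0,0,0,0,0,0.02],[0,0,0,0,0,0,0.02]]]'
```

```text
time_s: 8.2
tcp_pos: [0.4773, 0.0326, 0.0609]
ee_rot: [[-0.013, -1.0, 0.001], [-1.0, 0.013, 0.0], [-0.0, -0.001, -1.0]]
wrist_force: [-0.3, -0.5, -1.8]
gripper_width: 0.39
gripper_force: 30.0
```

```bash
python3 -m handwheel '[[[0,0,0,0,0,0.002,0.02],[0,0,0,0,0,0.0018,0.02],[0,0,0,0,0,0,0.02],[0,0,0,0,0,0,0.036],[0,0,0,0,0,0,0.045],[0,0,0,0,0,0,0.055],[0,0,0,0,0,0,0.055],[0,0,0,0,0,0,0.055]]]'
python3 -m handwheel '[[[0,0,0,0,0,-0.01,0.055],[0,0,0,0,0,-0.02,0.06],[0,0,0,0,0,-0.025,0.087],[0,0,0,0,0,-0.03,0.087],[0,0,0,0,0,-0.03,0.087],[0,0,-1.3,0,0,0,0.087],[0,0,-1.3,0,0,0,0.087],[0,0,-1.3,0,0,0,0.087],[0,0,-1.3,0,0,0,0.087],[0,0,-1.3,0,0,0,0.087],[0,0,-1.3,0,0,0,0.087],[0,0,-1.3,0,0,0,0.087]]]'
python3 -m handwheel '[[[0,0,-1.3,0,0,0,0.087],[0,0,-1.3,0,0,0,0.087],[0,0,-0.6,0,0,0,0.087],[0,0,0,0,0,0,0.087]]]'
python3 - <<'E'
from h import *
goal([.680,-.0243,.10],16.8)
E
```

```text
time_s: 9.0
tcp_pos: [0.477, 0.0325, 0.0569]
ee_rot: [[-0.013, -1.0, 0.0], [-1.0, 0.013, 0.0], [-0.0, -0.0, -1.0]]
wrist_force: [-0.1, -0.1, -0.7]
gripper_width: 0.613
gripper_force: 0.0
time_s: 10.2
tcp_pos: [0.477, 0.0325, 0.1726]
ee_rot: [[0.811, -0.586, 0.001], [-0.586, -0.811, 0.0], [0.001, -0.001, -1.0]]
wrist_force: [0.3, 0.2, 0.7]
gripper_width: 1.0
gripper_force: 0.0
time_s: 10.6
tcp_pos: [0.477, 0.0325, 0.1725]
ee_rot: [[0.956, -0.292, 0.001], [-0.292, -0.956, 0.0], [0.001, -0.0, -1.0]]
wrist_force: [0.3, -0.3, -0.4]
gripper_width: 1.001
gripper_force: 0.0
t 10.6 tcp [0.477  0.0325 0.1725] phi 16.98 j6 49.6 w 0.0871 gf 0.0 F [ 0.3 -0.3 -0.4] | az -0.03 level [-0.004 -0.006] shift after turn [ 0.2107 -0.0043  0.0726]
```

```bash
python3 -m handwheel '[[[0,0,0,0.015,-0.0003,0,0.087],[0,0,0,0.03,-0.0006,0,0.087],[0,0,0,0.035,-0.0007,0,0.087],[0,0,0,0.035,-0.0007,0.01,0.087],[0,0,0,0.035,-0.0007,0.015,0.087],[0,0,0,0.032,-0.0007,0.015,0.087],[0,0,0,0.0187,-0.0006,0.015,0.087],[0,0,0,0.01,0,0.0176,0.087],[0,0,0,0,0,0,0.087],[0,0,0,0,0,0,0.087]]]'
python3 - <<'E'
from h import *
T=cams.capture("top");S=cams.capture("scene")
o=np.zeros((600,800,3),np.uint8);o[:300,:700]=cv2.resize(T[200:260,205:345],(700,300),interpolation=cv2.INTER_CUBIC)
o[302:,:447]=cv2.resize(S[140:240,160:310],(447,298),interpolation=cv2.INTER_CUBIC);cv2.imwrite("pics/p2.png",o[:,:,::-1])
goal([.680,-.0243,.044],16.8)
print(axis(T,(250,229),9,.082))
E
```

```text
time_s: 11.6
tcp_pos: [0.6794, -0.025, 0.0992]
ee_rot: [[0.956, -0.293, -0.001], [-0.293, -0.956, -0.0], [-0.001, 0.001, -1.0]]
wrist_force: [0.2, -1.0, 0.5]
gripper_width: 0.999
gripper_force: 0.0
t 11.7 tcp [ 0.6799 -0.0246  0.1007] phi 16.97 j6 61.5 w 0.0867 gf 0.0 F [-0.1  1.   0.7] | az -0.028 level [-0.006 -0.017] shift after turn [-0.     -0.0003  0.0567]
(array([0.47611155, 0.03237513]), np.float64(-89.38413959679839), [np.float64(0.03377723657731212), np.float64(0.017084564366361667)])
```

View pics/p2.png

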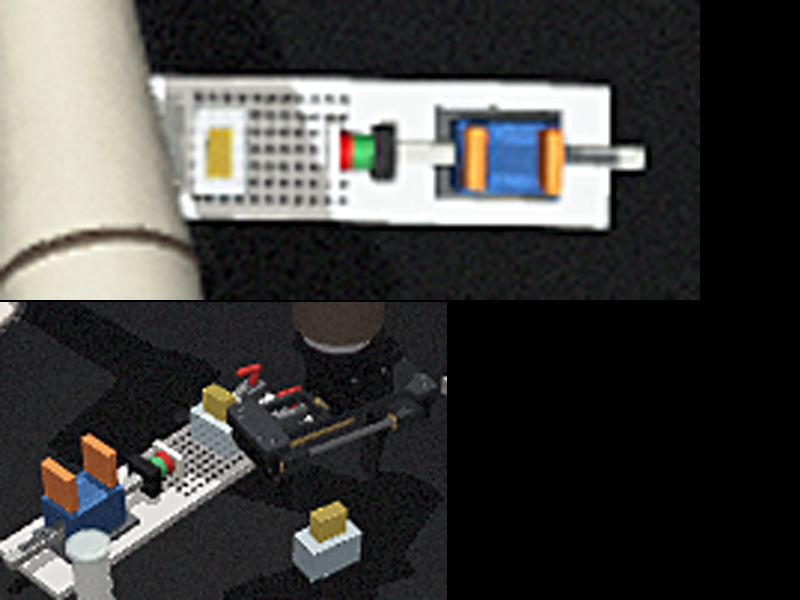

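Block B stands on the plate at (0.476, 0.032), aligned. I'll check the projected tool point against the picture before descending on A, since the gripper looks high in the scene view.

Run:
```python
from h import *
c=C["scene"];P=np.array([[.68,-.0246,.1007],[.68,-.0246,.07],[.6799-.29*.05,-.0246-.956*.05,.1007],[.6799+.29*.05,-.0246+.956*.05,.1007]])
q=cv2.projectPoints(P,np.array(c["rvec"],float),np.array(c["tvec"],float),np.array(c["camera_matrix"]),None)[0].reshape(-1,2)
print(q, (q-[160,140])*2.98+[0,302]); s=r.sense();print(np.round(s["joints"],1))
```

```text
[[270.66366033 201.93672705]
 [270.23419449 209.65778469]
 [256.15565471 207.8034183 ]
 [284.62718766 196.23921061]] [[329.77770778 486.57144662]
 [328.49789957 509.58019838]
 [286.54385104 504.05418654]
 [371.38901922 469.5928476 ]]
[ 11.5  32.8   0.    0.  -57.1  61.5]
```

Consistent: the dark fingers straddle ridge A. Descend and grip.

```bash
python3 -m handwheel '[[[0,0,0,0,0,0.008,0.087],[0,0,0,0,0,0.012,0.087],[0,0,0,0,0,0.012,0.087],[0,0,0,0,0,0.012,0.087],[0,0,0,0,0,0.008,0.087],[0,0,0,0,0,0.004,0.087],[0,0,0,0,0,0,0.087]]]'
python3 -m handwheel '[[[0,0,0,0,0,0,0.06],[0,0,0,0,0,0,0.045],[0,0,0,0,0,0,0.03],[0,0,0,0,0,0,0.02],[0,0,0,0,0,0,0.02],[0,0,0,0,0,0,0.02],[0,0,0,0,0,0,0.02]]]'
```

```text
time_s: 12.4
tcp_pos: [0.6793, -0.025, 0.0421]
ee_rot: [[0.956, -0.292, -0.002], [-0.292, -0.956, -0.0], [-0.001, 0.001, -1.0]]
wrist_force: [-0.3, -0.8, 0.7]
gripper_width: 0.998
gripper_force: 0.0
time_s: 13.1
tcp_pos: [0.6797, -0.0249, 0.0432]
ee_rot: [[0.956, -0.292, 0.0], [-0.292, -0.956, -0.0], [0.0, 0.0, -1.0]]
wrist_force: [0.2, 0.1, 0.4]
gripper_width: 0.446
gripper_force: 0.0
```

```bash
python3 -m handwheel '[[[0,0,0,0,0,0,0.02],[0,0,0,0,0,0,0.02],[0,0,0,0,0,0,0.02]]]'
python3 -m handwheel '[[[0,0,0,0,0,-0.01,0.02],[0,0,0,0,0,-0.02,0.02],[0,0,0,0,0,-0.025,0.02],[0,0,0,0,0,-0.025,0.02],[0,0,0.5,0,0,-0.025,0.02],[0,0,1,0,0,-0.02,0.02],[0,0,1.2,0,0,-0.01,0.02],[0,0,1.3,0,0,0,0.02],[0,0,1.3,0,0,0,0.02],[0,0,1.3,0,0,0,0.02],[0,0,1.3,0,0,0,0.02],[0,0,1.3,0,0,0,0.02]]]'
python3 -m handwheel '[[[0,0,1.3,0,0,0,0.02],[0,0,1.3,0,0,0,0.02],[0,0,0.5,0,0,0,0.02],[0,0,0,0,0,0,0.02]]]'
python3 - <<'E'
from h import *
goal([.4768,-.0070,.17],90.8)
E
```

```text
time_s: 13.4
tcp_pos: [0.6798, -0.0249, 0.0432]
ee_rot: [[0.956, -0.292, 0.0], [-0.292, -0.956, 0.0], [0.0, -0.0, -1.0]]
wrist_force: [0.2, 0.7, 0.5]
gripper_width: 0.385
gripper_force: 29.9
time_s: 14.6
tcp_pos: [0.6794, -0.0249, 0.1786]
ee_rot: [[0.301, -0.954, -0.0], [-0.954, -0.301, 0.0], [-0.0, 0.0, -1.0]]
wrist_force: [0.3, -0.9, -1.4]
gripper_width: 0.389
gripper_force: 29.9
time_s: 15.0
tcp_pos: [0.6795, -0.0249, 0.1785]
ee_rot: [[-0.013, -1.0, -0.0], [-1.0, 0.013, 0.0], [-0.0, 0.0, -1.0]]
wrist_force: [-0.1, -0.2, -2.0]
gripper_width: 0.388
gripper_force: 29.9
t 15.0 tcp [ 0.6795 -0.0249  0.1785] phi 90.77 j6 -12.3 w 0.0338 gf 29.9 F [-0.1 -0.2 -2. ] | az 0.006 level [0.001 0.001] shift after turn [-0.0151  0.2029  0.0085]
```

```bash
python3 -m handwheel '[[[0,0,0,-0.001,0.0129,0,0.02],[0,0,0,-0.002,0.03,0,0.02],[0,0,0,-0.0027,0.035,0,0.02],[0,0,0,-0.0027,0.035,0,0.02],[0,0,0,-0.0027,0.035,0,0.02],[0,0,0,-0.002,0.03,0,0.02],[0,0,0,-0.002,0.018,0,0.02],[0,0,0,0,0.007,0,0.02],[0,0,0,0,0,0,0.02],[0,0,0,0,0,0,0.02]]]'
python3 - <<'E'
from h import *
goal([.4768,-.0070,.0555],90.8)
E
```

```text
time_s: 16.0
tcp_pos: [0.4781, -0.0069, 0.1786]
ee_rot: [[-0.013, -1.0, 0.001], [-1.0, 0.013, 0.0], [-0.0, -0.001, -1.0]]
wrist_force: [-0.9, 0.1, -1.2]
gripper_width: 0.39
gripper_force: 29.9
t 16.0 tcp [ 0.4781 -0.0069  0.1786] phi 90.74 j6 -19.5 w 0.034 gf 29.9 F [-0.9  0.1 -1.2] | az 0.01 level [-0.014  0.001] shift after turn [1.000e-04 1.500e-03 1.231e-01]
```

```bash
python3 -m handwheel '[[[0,0,0,0,0.001,0.005,0.02],[0,0,0,0,0,0.015,0.02],[0,0,0,0,0,0.02,0.02],[0,0,0,0,0,0.02,0.02],[0,0,0,0,0,0.015,0.02],[0,0,0,0,0,0.015,0.02],[0,0,0,0,0,0.012,0.02],[0,0,0,0,0,0.008,0.02],[0,0,0,0,0,0.005,0.02],[0,0,0,0,0,0.004,0.02],[0,0,0,0,0,0,0.02],[0,0,0,0,0,0,0.02]]]'
```

```text
time_s: 17.2
tcp_pos: [0.4764, -0.007, 0.0595]
ee_rot: [[-0.013, -1.0, 0.001], [-1.0, 0.013, 0.0], [-0.0, -0.001, -1.0]]
wrist_force: [0.9, 0.8, -1.5]
gripper_width: 0.39
gripper_force: 29.9
```

```bash
python3 -m handwheel '[[[0,0,0,0,0,0.002,0.02],[0,0,0,0,0,0.002,0.02],[0,0,0,0,0,0,0.02],[0,0,0,0,0,0,0.036],[0,0,0,0,0,0,0.045],[0,0,0,0,0,0,0.055],[0,0,0,0,0,0,0.055],[0,0,0,0,0,0,0.055],[0,0,0,0,0,0,0.055]]]'
python3 -m handwheel '[[[0,0,0,0,0,-0.01,0.055],[0,0,0,0,0,-0.02,0.06],[0,0,0,0,0,-0.025,0.087],[0,0,0,0,0,-0.03,0.087],[0,0,0,0,0,-0.03,0.087],[0,0,-1.3,0,0,0,0.087],[0,0,-1.3,0,0,0,0.087],[0,0,-1.3,0,0,0,0.087],[0,0,-1.3,0,0,0,0.087],[0,0,-1.3,0,0,0,0.087],[0,0,-1.3,0,0,0,0.087],[0,0,-1.3,0,0,0,0.087]]]'
python3 -m handwheel '[[[0,0,-1.3,0,0,0,0.087],[0,0,-1.3,0,0,0,0.087],[0,0,-1.3,0,0,0,0.087],[0,0,-1.3,0,0,0,0.087],[0,0,-0.7,0,0,0,0.087],[0,0,0,0,0,0,0.087]]]'
python3 - <<'E'
from h import *
goal([.4733,-.167,.172],.8)
E
```

```text
time_s: 18.1
tcp_pos: [0.476, -0.007, 0.0552]
ee_rot: [[-0.013, -1.0, 0.0], [-1.0, 0.013, 0.0], [-0.0, -0.0, -1.0]]
wrist_force: [-0.7, 1.4, -0.1]
gripper_width: 0.627
gripper_force: 0.0
time_s: 19.3
tcp_pos: [0.476, -0.007, 0.171]
ee_rot: [[0.811, -0.586, 0.001], [-0.586, -0.811, 0.0], [0.001, -0.001, -1.0]]
wrist_force: [-0.6, -0.4, -0.8]
gripper_width: 0.996
gripper_force: 0.0
time_s: 19.9
tcp_pos: [0.4761, -0.0071, 0.1709]
ee_rot: [[1.0, -0.014, 0.001], [-0.014, -1.0, 0.0], [0.001, -0.0, -1.0]]
wrist_force: [-0.4, 0.3, -0.3]
gripper_width: 1.002
gripper_force: 0.0
t 19.9 tcp [ 0.4761 -0.0071  0.1709] phi 0.78 j6 70.5 w 0.0872 gf 0.0 F [-0.4  0.3 -0.3] | az 0.004 level [-0.002 -0.008] shift after turn [-0.0005  0.16   -0.0012]
```

```bash
python3 -m handwheel '[[[0,0,0,0,0.012,0,0.087],[0,0,0,0,0.028,0,0.087],[0,0,0,0,0.035,0,0.087],[0,0,0,0,0.035,0,0.087],[0,0,0,0,0.028,0,0.087],[0,0,0,0,0.015,0,0.087],[0,0,0,0,0.007,0,0.087],[0,0,0,0,0,0,0.087],[0,0,0,0,0,0,0.087]]]'
python3 - <<'E'
from h import *
T=cams.capture("top");S=cams.capture("scene")
o=np.zeros((600,800,3),np.uint8);o[:300,:700]=cv2.resize(T[200:260,205:345],(700,300),interpolation=cv2.INTER_CUBIC)
o[302:,:447]=cv2.resize(S[140:240,160:310],(447,298),interpolation=cv2.INTER_CUBIC);cv2.imwrite("pics/p3.png",o[:,:,::-1])
goal([.4733,-.167,.075],.8)
for c in((250,229),(262,229)):
    try: print(axis(T,c,6,.082))
    except Exception as e: print(e)
E
```

```text
time_s: 20.8
tcp_pos: [0.4738, -0.1669, 0.1702]
ee_rot: [[1.0, -0.014, -0.0], [-0.014, -1.0, 0.0], [-0.0, -0.0, -1.0]]
wrist_force: [-0.5, -0.6, 0.6]
gripper_width: 0.999
gripper_force: 0.0
t 20.9 tcp [ 0.4739 -0.1664  0.1702] phi 0.73 j6 90.1 w 0.0866 gf 0.0 F [-0.3  0.1 -0.1] | az 0.012 level [-0.001 -0.001] shift after turn [-0.0006  0.0006  0.0952]
max() iterable argument is empty
max() iterable argument is empty
```

View pics/p3.png

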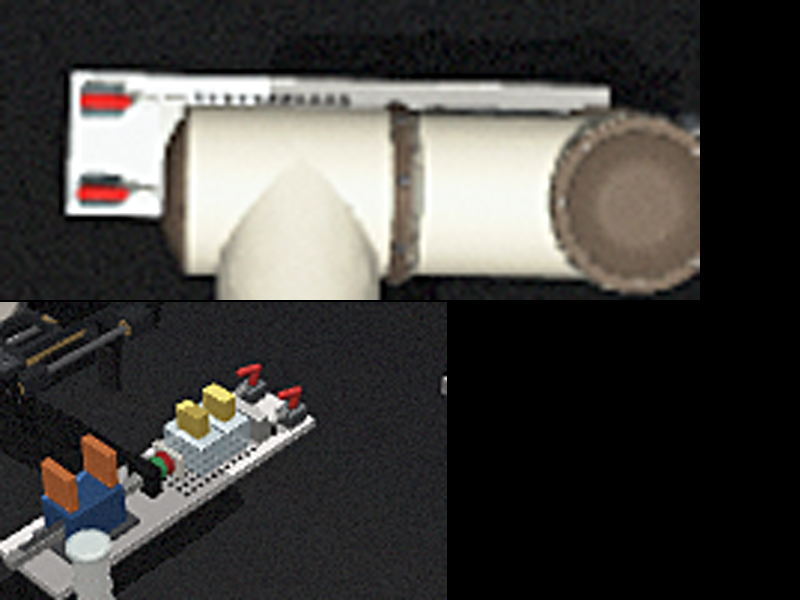

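Both blocks stand in a row on the plate with a clear gap to the foot, which is unmoved. Descend over the paddles.

```bash
python3 -m handwheel '[[[0,0,0,-0.0005,0.0006,0.008,0.087],[0,0,0,0,0,0.015,0.087],[0,0,0,0,0,0.015,0.087],[0,0,0,0,0,0.015,0.087],[0,0,0,0,0,0.015,0.087],[0,0,0,0,0,0.013,0.087],[0,0,0,0,0,0.008,0.087],[0,0,0,0,0,0.005,0.087],[0,0,0,0,0,0,0.087]]]'
python3 -m handwheel '[[[0,0,0,0,0,0,0.075],[0,0,0,0,0,0,0.066],[0,0,0,0,0,0,0.06],[0,0,0,0,0,0,0.055],[0,0,0,0,0,0,0.05],[0,0,0,0,0,0,0.045],[0,0,0,0,0,0,0.04],[0,0,0,0,0,0,0.038],[0,0,0,0,0,0,0.038],[0,0,0,0,0,0,0.038]]]'
```

```text
time_s: 21.8
tcp_pos: [0.4731, -0.1674, 0.0756]
ee_rot: [[1.0, -0.013, -0.001], [-0.013, -1.0, 0.0], [-0.001, -0.0, -1.0]]
wrist_force: [0.1, 0.2, 0.7]
gripper_width: 1.004
gripper_force: 0.0
time_s: 22.8
tcp_pos: [0.4736, -0.1673, 0.0765]
ee_rot: [[1.0, -0.013, 0.001], [-0.013, -1.0, 0.0], [0.001, -0.0, -1.0]]
wrist_force: [-0.6, 4.2, 4.7]
gripper_width: 0.461
gripper_force: 30.0
```

First full squeeze (about 40 mm over the paddles). Release, squeeze again, then look.

```bash
python3 -m handwheel '[[[0,0,0,0,0,0,0.05],[0,0,0,0,0,0,0.06],[0,0,0,0,0,0,0.07],[0,0,0,0,0,0,0.075],[0,0,0,0,0,0,0.075],[0,0,0,0,0,0,0.075],[0,0,0,0,0,0,0.075]]]'
python3 -m handwheel '[[[0,0,0,0,0,0,0.066],[0,0,0,0,0,0,0.06],[0,0,0,0,0,0,0.055],[0,0,0,0,0,0,0.05],[0,0,0,0,0,0,0.045],[0,0,0,0,0,0,0.04],[0,0,0,0,0,0,0.038],[0,0,0,0,0,0,0.038],[0,0,0,0,0,0,0.038]]]'
cat > look.py <<'E'
import sys
from h import *
S=cams.capture("scene");p=S[175:215,190:250]
cv2.imwrite("pics/%s.png"%sys.argv[1],cv2.resize(p,(780,520),interpolation=cv2.INTER_CUBIC)[:,:,::-1])
for c in("red","green","yellow"):
    for x in blobs(S,c,(190,165,242,215),3):print(c,x[0],x[1])
E
python3 look.py s2
```

```text
time_s: 23.5
tcp_pos: [0.473, -0.1679, 0.0759]
ee_rot: [[1.0, -0.014, -0.001], [-0.014, -1.0, -0.0], [-0.001, 0.0, -1.0]]
wrist_force: [-1.0, 0.4, -1.4]
gripper_width: 0.853
gripper_force: 0.0
time_s: 24.4
tcp_pos: [0.4733, -0.1673, 0.076]
ee_rot: [[1.0, -0.014, -0.0], [-0.014, -1.0, 0.0], [-0.0, -0.0, -1.0]]
wrist_force: [-1.5, 5.0, 0.1]
gripper_width: 0.467
gripper_force: 30.0
red [220.4 190.9] 13
green [217.2 191.6] 19
yellow [228.8 175.9] 213
```

View pics/s2.png

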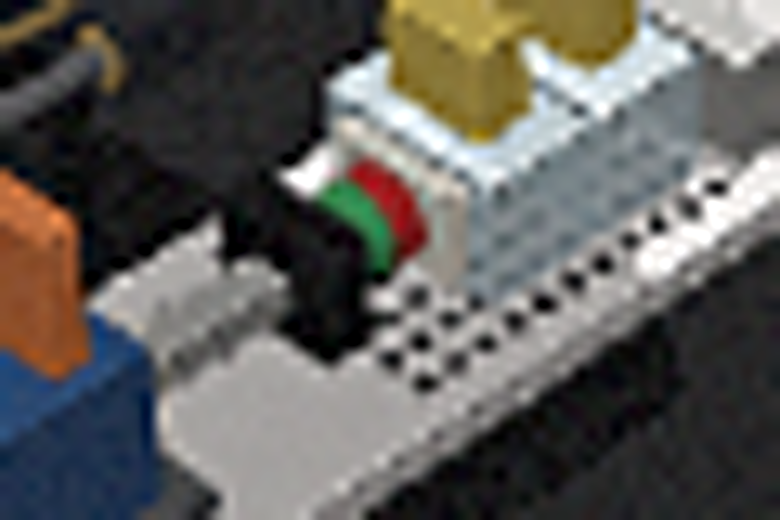

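After two strokes the foot has reached the block nearer the clamp, with the green zone still fully showing at about (360,220) in the crop and the row not yet tight. Third stroke.

```bash
python3 -m handwheel '[[[0,0,0,0,0,0,0.05],[0,0,0,0,0,0,0.06],[0,0,0,0,0,0,0.07],[0,0,0,0,0,0,0.075],[0,0,0,0,0,0,0.075],[0,0,0,0,0,0,0.075],[0,0,0,0,0,0,0.075]]]'
python3 -m handwheel '[[[0,0,0,0,0,0,0.066],[0,0,0,0,0,0,0.06],[0,0,0,0,0,0,0.055],[0,0,0,0,0,0,0.05],[0,0,0,0,0,0,0.045],[0,0,0,0,0,0,0.04],[0,0,0,0,0,0,0.038],[0,0,0,0,0,0,0.038],[0,0,0,0,0,0,0.038]]]'
python3 look.py s3
```

```text
time_s: 25.15
tcp_pos: [0.4736, -0.1679, 0.0763]
ee_rot: [[1.0, -0.013, 0.0], [-0.013, -1.0, -0.0], [0.0, 0.0, -1.0]]
wrist_force: [-1.0, 0.1, 0.3]
gripper_width: 0.854
gripper_force: 0.0
time_s: 26.05
tcp_pos: [0.4734, -0.1673, 0.0761]
ee_rot: [[1.0, -0.013, 0.0], [-0.013, -1.0, 0.0], [0.0, -0.0, -1.0]]
wrist_force: [-1.7, 5.6, 1.5]
gripper_width: 0.459
gripper_force: 30.0
red [222.2 189. ] 12
green [219.6 190.1] 16
yellow [230.5 174.8] 204
```

View pics/s3.png

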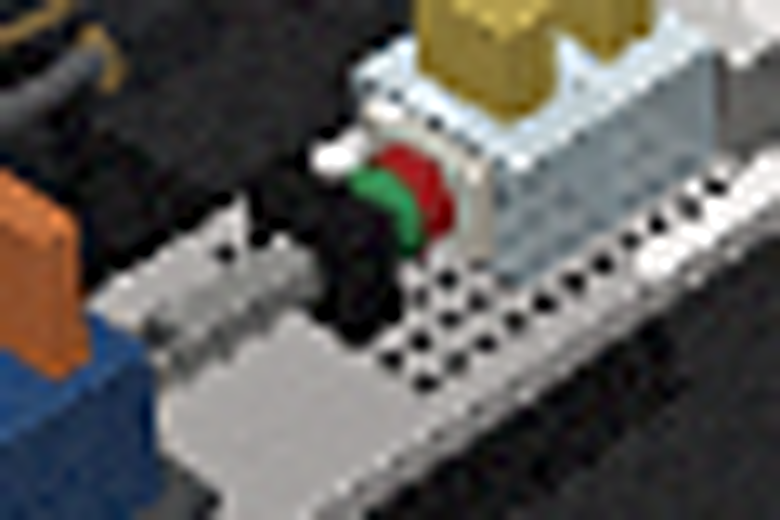

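The row has moved up toward the stop and green is just starting to go in, so compression is at most about 3 mm. A full stroke could go too far, so use a half stroke of about 5.5 mm and hold it.

```bash
python3 -m handwheel '[[[0,0,0,0,0,0,0.05],[0,0,0,0,0,0,0.06],[0,0,0,0,0,0,0.07],[0,0,0,0,0,0,0.075],[0,0,0,0,0,0,0.075],[0,0,0,0,0,0,0.075],[0,0,0,0,0,0,0.075]]]'
python3 -m handwheel '[[[0,0,0,0,0,0,0.066],[0,0,0,0,0,0,0.062],[0,0,0,0,0,0,0.059],[0,0,0,0,0,0,0.056],[0,0,0,0,0,0,0.053],[0,0,0,0,0,0,0.052],[0,0,0,0,0,0,0.052],[0,0,0,0,0,0,0.052],[0,0,0,0,0,0,0.052]]]'
python3 look.py s4
```

```text
time_s: 26.8
tcp_pos: [0.4733, -0.1679, 0.0761]
ee_rot: [[1.0, -0.014, -0.0], [-0.014, -1.0, -0.0], [-0.0, 0.0, -1.0]]
wrist_force: [-0.3, -0.3, -0.0]
gripper_width: 0.854
gripper_force: 0.0
time_s: 27.7
tcp_pos: [0.4734, -0.1673, 0.0761]
ee_rot: [[1.0, -0.014, -0.0], [-0.014, -1.0, 0.0], [-0.0, -0.0, -1.0]]
wrist_force: [-0.7, 5.0, 0.5]
gripper_width: 0.602
gripper_force: 8.8
red [221.2 187.2] 5
red [223.8 191. ] 4
green [220.5 190.2] 14
yellow [231.  174.6] 203
```

View pics/s4.png

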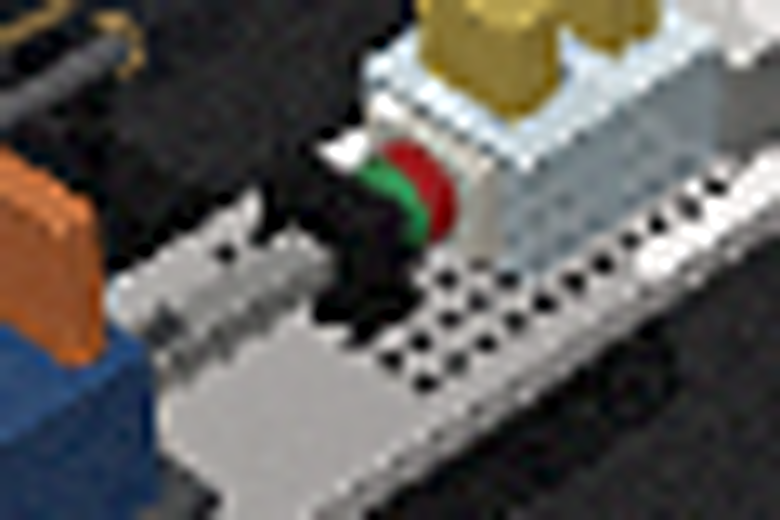

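Green is now clearly narrower, the red is untouched and the row is tight, with the fingers holding at 8.8 N. Tighten slightly more for margin and measure the green zone numerically across the saved frames.

```bash
python3 -m handwheel '[[[0,0,0,0,0,0,0.051],[0,0,0,0,0,0,0.05],[0,0,0,0,0,0,0.049],[0,0,0,0,0,0,0.048],[0,0,0,0,0,0,0.048],[0,0,0,0,0,0,0.048]]]'
python3 look.py s5
python3 - <<'E'
import cv2,numpy as np
for n in("s2","s3","s4","s5"):
    im=cv2.imread(f"pics/{n}.png").astype(float)[100:300,250:500];b,g,r=im[...,0],im[...,1],im[...,2]
    print(n,[round(np.clip(v,0,None).sum()/169) for v in(g-np.maximum(r,b),r-np.maximum(g,b)-25)],[((g-np.maximum(r,b))>40).sum()//169,((r-np.maximum(g,b))>60).sum()//169])
E
```

```text
time_s: 28.35
tcp_pos: [0.4734, -0.1673, 0.0761]
ee_rot: [[1.0, -0.013, -0.0], [-0.013, -1.0, 0.0], [-0.0, -0.0, -1.0]]
wrist_force: [-0.3, 4.7, 1.2]
gripper_width: 0.557
gripper_force: 9.2
red [222.3 188.9] 12
green [220.2 189.3] 9
yellow [231.  174.6] 204
s2 [1026, 1516] [np.int64(12), np.int64(17)]
s3 [1008, 1520] [np.int64(11), np.int64(17)]
s4 [856, 1481] [np.int64(8), np.int64(17)]
s5 [619, 1485] [np.int64(5), np.int64(17)]
```

Visible green has gone from 1026 (free) to 619, which is about 5 mm pushed in. The red is unchanged, and the blocks did not move on the last increment, so the row is tight. The paddles have travelled about 7.8 mm each. Handing in.

```bash
python3 -c "
from station import r
print(r.finish_job())"
```

```text
the job is handed in; nothing more can be done
None
```

I handed the job in at 28 s, but `finish_job` returned no verdict. Both blocks stand tight against the stop, about 5 mm of green is pushed in by my image estimate with no red in, and the fingers still hold the paddles squeezed about 8 mm each.

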